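# Load the warming seats

## Task

Set each of the four lidded steel sample vessels (large round pot, small round pot, square pot, oblong bucket) on the warming seat whose raised lip matches the shape and size of its base. The bucket hangs by its two side pins in the open notches of a fork stand: lift it clear without tipping it over. Keep all vessels upright, set each down gently, without dropping it, so that it sits flat on the seat's floor inside the lip, let go, and leave the glass bottle where it stands.

Things in the scene. Friction and masses are not known exactly. Their poses are not given: they have to be found in the camera images.
- large_pot: Large round steel pot, 68 mm across and 45 mm high to the top of the lid, with a black upright round knob on the lid's centre, 24 mm across and 32 mm high (top at 77 mm). About 0.45 kg, stands on the bench. Its lid is fixed on; it is one rigid piece. Origin: centre of the underside; z up. 
- small_pot: Small round steel pot, 42 mm across and 45 mm high to the top of the lid, with a black upright round knob on the lid's centre, 24 mm across and 32 mm high (top at 77 mm). About 0.22 kg, stands on the bench. Its lid is fixed on; it is one rigid piece. Origin: centre of the underside; z up. 
- square_pot: Square steel pot, 50 x 50 mm and 45 mm high to the top of the lid, with a black upright grip plate on the lid's centre, 12 mm thick along the pot's x, 36 mm long along its y, 32 mm high (top at 77 mm). About 0.32 kg, stands on the bench. Its lid is fixed on; it is one rigid piece. Origin: centre of the underside; z up. 
- bucket: Oblong lidded steel bucket, 42 x 70 x 55 mm (x, y, z). On the lid's centre a black grip plate 12 mm thick in x, 50 long in y, 32 high. An 8 mm pin sticks out 16 mm from each end (along y), 42 mm above the underside; it hangs by these in the fork, underside 34 mm above the bench, free to swing about y; centre of mass about 13 mm below the pins. 0.42 kg, one rigid piece. Origin: centre of the underside.
- fork: Grey stand fixed to the bench that carries the bucket: base 60 x 120 x 8 mm (x, y, z), two uprights at y = +-44 mm, 30 mm wide in x, 10 thick, each with a notch open upward, 14 mm wide, 12 deep. Notch floor 72 mm, tops 84 mm above the bench: raise the bucket over 12 mm to free its pins. Axes as the bucket hanging in it. Origin: centre of the underside.
- large_round_seat: Pale metal warming seat fixed to the bench: dark flat floor 8 mm above the bench, around it a pale lip 6 mm wide, its top 14 mm above the bench; a small black stub sticks out 11 mm beyond the lip on its +x side. Origin: centre of the underside, on the bench; z up. Round, 82 mm across inside the lip, 94 mm outside; for the large round pot.
- small_round_seat: Pale metal warming seat fixed to the bench: dark flat floor 8 mm above the bench, around it a pale lip 6 mm wide, its top 14 mm above the bench; a small black stub sticks out 11 mm beyond the lip on its +x side. Origin: centre of the underside, on the bench; z up. Round, 56 mm across inside the lip, 68 mm outside; for the small round pot.
- square_seat: Pale metal warming seat fixed to the bench: dark flat floor 8 mm above the bench, around it a pale lip 6 mm wide, its top 14 mm above the bench; a small black stub sticks out 11 mm beyond the lip on its +x side. Origin: centre of the underside, on the bench; z up. Square, 64 x 64 mm inside the lip, 76 x 76 mm outside, sides along its x and y; for the square pot.
- oblong_seat: Pale metal warming seat fixed to the bench: dark flat floor 8 mm above the bench, around it a pale lip 6 mm wide, its top 14 mm above the bench; a small black stub sticks out 11 mm beyond the lip on its +x side. Origin: centre of the underside, on the bench; z up. Oblong, 56 mm along its x and 84 mm along its y inside the lip, 68 x 96 mm outside; for the bucket, long sides matching.
- reagent_bottle: Amber glass bottle with white cap, 50 mm across, 110 mm high, standing on the bench amid the work; to be left alone. Origin: centre of the underside.

How it is judged:
At the end, for the whole second after the job is handed in: Each vessel stands on its own seat: centre within 12 mm of the seat's centre, underside on the seat's floor (5 to 10.5 mm above the seat's underside), upright within 0.08 rad, at rest (under 0.02 m/s and 0.15 rad/s); the glass bottle is upright (horizontal distance between large_pot and large_round_seat below 0.012 m and z of large_pot in the frame of large_round_seat between 0.005 and 0.0105 m and angle between each of large_pot, small_pot, square_pot, bucket's own z axis and vertical below 0.08 rad and linear speed of each of large_pot, small_pot, square_pot, bucket below 0.02 m/s and angular speed of each of large_pot, small_pot, square_pot, bucket below 0.15 rad/s and horizontal distance between small_pot and small_round_seat below 0.012 m and z of small_pot in the frame of small_round_seat between 0.005 and 0.0105 m and horizontal distance between square_pot and square_seat below 0.012 m and z of square_pot in the frame of square_seat between 0.005 and 0.0105 m and horizontal distance between bucket and oblong_seat below 0.012 m and z of bucket in the frame of oblong_seat between 0.005 and 0.0105 m and angle between reagent_bottle's own z axis and vertical below 0.1 rad); the robot touches nothing.
It fails at once if a vessel was tipped by more than 0.5 rad (angle between any of large_pot, small_pot, square_pot, bucket's own z axis and vertical above 0.5 rad).
It fails at once if a vessel was dropped (it fell out of the fingers' hold faster than 0.45 m/s, as from more than 10 mm) ((contact force between the fingers and large_pot below 0.1 N and linear speed of large_pot above 0.45 m/s) or (contact force between the fingers and small_pot below 0.1 N and linear speed of small_pot above 0.45 m/s) or (contact force between the fingers and square_pot below 0.1 N and linear speed of square_pot above 0.45 m/s) or (contact force between the fingers and bucket below 0.1 N and linear speed of bucket above 0.45 m/s)).
It fails at once if the glass bottle was moved by more than 30 mm (distance of reagent_bottle from where it was at the start of the episode above 0.03 m).
It also fails if it takes over 128 s, if anything falls off the work surface, if the arm or the gripper's body presses on something with over 40 N, if the wrist force passes 120 N, or if a joint passes its speed limit or range.

## Robot

A 6-joint arm with a two-finger parallel gripper is mounted at the origin on the work surface. World frame = base frame: x ahead of the robot, y to its left, z up, the work surface at z = 0. Lengths are in m, angles in rad, forces in N, time in s.
With the tool pointing down it reaches from about 0.35 to 0.775 m from the base axis. Payload 5.5 kg.
Tool frame: the origin (TCP) lies between the finger pads; the fingertips stand 17 mm ahead of it and the grasp point (between the pads) lies 2 mm behind it (env.finger_overhang is the distance from the TCP to the fingertips, in m); z points along the fingers, y is the line along which they close (so a half turn about z gives the same grasp; the last joint's range is limited). The gripper opens to 85 mm and grips with 20 to 120 N. Pads are 22 mm wide; open, the fingers measure 114 mm over their backs; the gripper's body (76 mm by 85 mm) begins 54 mm behind the grasp point. The pads swing forward as they close: fully open they stand 13 mm farther back than shut.
Start: joints at [1.045, 0.313, 0.046, 1.304, 0, 1.431], TCP at [0.216, 0.533, 0.248] pointing down, gripper open.
Joint ranges: [-2.76, 2.76], [-0.86, 1.69], [-1.03, 1.26], [-2.2, 2.34], [-1.47, 1.5], [-3.14, 3.14]. Speed limits (rad/s): [2.57, 2.57, 3.14, 3.14, 3.14, 3.14].

## Interface

Orientations are given as a unit quaternion [w, x, y, z].
In Python, from workcell import env gives the robot as it stands. The module is installed in compiled form; this text tells all that it offers.
- The arm moves only by the shell command python3 -m pendant 'ROWS' [FORCE]. ROWS is JSON, a list of rows, each a list of 5 numbers: the gripper's target within -1 to 1 (fully open at 1, half-way at 0, shut at -1), then the shift along the tool's x, y, z in m, then the turn about the tool's z in rad. A call has 1 to 8 rows; each row shifts and turns the commanded pose from where the row before left it, along the tool's axes as they then stand; what a row does not reach is not made up. A row lasts 1/8 s, in which the tool goes at most 62.5 mm and 10.7 degrees, less where a joint would pass 70% of its speed; a pose out of reach is approached as far as the arm can. A call with a gripper value outside its range is refused whole. The fingers move at their own pace and stop on an object; FORCE is the grip in N (left out, the last holds). Time passes only in rows, so rows that do not move let the fingers close. It gives the time, the measured TCP pose, the force, the opening and the grip force at its end, in the units of the state.
- env.get_state(): the state, without advancing time (a new reading comes with each control period).
- env.read_camera(name): name is "side" or "top" or "wrist"; returns the picture (400x640x3 uint8, red, green, blue); there is no depth.
- env.calibration(name): a dict with "K" (3x3 intrinsics, pixels), "T" (4x4, takes a point from camera to world coordinates); the wrist camera has in their place "tool_from_camera" (4x4, takes a point from camera to tool coordinates, whose origin is the TCP and whose axes are the flange's). Camera axes: x right, y down, z forward; pixel columns grow to the right and rows downward; lengths in m; the calibration is good to about 2 mm. A picture is of the moment at which its call begins: read the wrist's pose just before it. calibration takes no time and is no camera call.
- env.hand_in(): hands the job in; it is judged then, once.
Trained networks look in the newest picture that a camera, given by its name, has taken for a name from the list of things; names that differ only in an ending like _2 or _b are one class to them, and where a whole thing is asked for, a point or a joint stands for the part that bears it (a point fixed in the world has none). Each returns a list of dicts, best first, with "score" (0 to 1); they miss things now and then, are a little off and sometimes report something else, mostly with a low value. They report only what shows in the picture. A call takes as long as a camera call.
- env.recognise(camera, label): "centre" ([column, row] in pixels, amid what is visible of it).
The state is a dict: "clock": time; "joint_pos": joint angles; "qvel": joint speeds; "tau": joint torques, N m; "tcp_pos": TCP position; "orientation": TCP orientation; "wrist_force": force on the tool from outside, world axes, zero at the start; "ft_torque": the same for the moment, N m; "finger_gap": finger opening in m; "grip_force": force on a finger pad.
Only numpy, scipy, OpenCV 4.12 (cv2) and the standard library are available. Lean on these libraries where they do the work, as an engineer would, in place of code of your own. Each camera call takes 0.05 s, during which the arm holds its last target. There are 200 camera calls.

## Working session

There is one attempt and no reset: what is moved stays moved. The work goes in short steps, Python scripts to look and compute and a shell command to move; the robot and the scene stay as the last step left them, time stands still between calls to the robot, and variables do not carry over. Pictures are saved under pics/ and viewed, at most 15 in all, crops included, and the job is handed in when it is done.

```bash
mkdir -p pics; python3 - <<'E'
from workcell import env
import cv2,numpy as np
s=env.get_state();print({k:np.round(v,3).tolist() for k,v in s.items()})
for n in("top","side"):
    im=env.read_camera(n);cv2.imwrite(f"pics/{n}0.png",im[:,:,::-1])
    c=env.calibration(n);print(n,np.round(c["K"],1).tolist(),np.round(c["T"],3).tolist())
print(env.calibration("wrist"))
E
```

```text
{'clock': 0.0, 'joint_pos': [1.045, 0.314, 0.045, 1.304, 0.0, 1.431], 'qvel': [0.001, 0.0, 0.001, -0.0, -0.0, 0.001], 'tau': [-0.001, -48.063, 29.853, 0.019, -0.0, -0.0], 'tcp_pos': [0.216, 0.532, 0.247], 'orientation': [-0.0, 0.192, 0.981, -0.001], 'wrist_force': [0.419, -1.111, -0.177], 'ft_torque': [-0.019, 0.027, 0.025], 'grip_force': 0.0, 'finger_gap': 0.086}
top [[479.8, 0.0, 320.7], [0.0, 479.8, 201.2], [0.0, 0.0, 1.0]] [[0.007, -0.982, 0.187, 0.267], [-1.0, -0.005, 0.01, -0.011], [-0.009, -0.188, -0.982, 1.354], [0.0, 0.0, 0.0, 1.0]]
side [[388.7, 0.0, 323.6], [0.0, 388.7, 201.5], [0.0, 0.0, 1.0]] [[0.779, -0.414, 0.471, 0.051], [-0.627, -0.49, 0.605, -0.586], [-0.019, -0.767, -0.641, 0.669], [0.0, 0.0, 0.0, 1.0]]
{'K': array([[334.71096326,   0.        , 317.18691554],
       [  0.        , 334.71096326, 200.82402378],
       [  0.        ,   0.        ,   1.        ]]), 'tool_from_camera': array([[-1.25215661e-04, -9.61637589e-01, -2.74323042e-01,
         7.05225692e-02],
       [ 9.99999863e-01,  1.91150917e-05, -5.23461075e-04,
        -3.97764856e-04],
       [ 5.08623557e-04, -2.74323070e-01,  9.61637455e-01,
        -1.26888607e-01],
       [ 0.00000000e+00,  0.00000000e+00,  0.00000000e+00,
         1.00000000e+00]])}
```

View pics/top0.png

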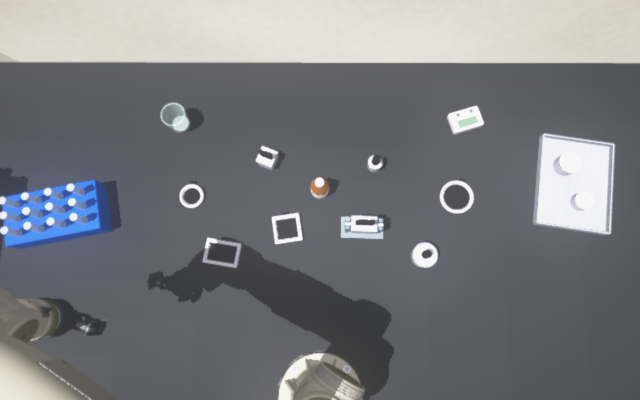

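View pics/side0.png

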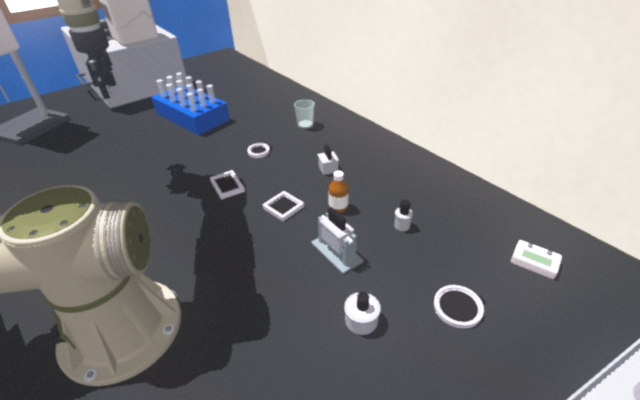

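```bash
cat > h.py <<'E'
from workcell import env
import cv2,numpy as np
from scipy.spatial.transform import Rotation as R
def cam(n):
    c=env.calibration(n)
    if n!="wrist": return c["K"],c["T"]
    s=env.get_state();q=s["orientation"];T=np.eye(4)
    T[:3,:3]=R.from_quat([q[1],q[2],q[3],q[0]]).as_matrix();T[:3,3]=s["tcp_pos"]
    return c["K"],T@c["tool_from_camera"]
def p2w(KT,uv,z):
    K,T=KT;d=T[:3,:3]@np.linalg.solve(K,[uv[0],uv[1],1]);o=T[:3,3]
    return (o+d*(z-o[2])/d[2])[:2]
def w2p(KT,p):
    K,T=KT;q=K@(T[:3,:3].T@(np.array(p)-T[:3,3]));return q[:2]/q[2]
def tool():
    s=env.get_state();q=s["orientation"];M=R.from_quat([q[1],q[2],q[3],q[0]]).as_matrix()
    return np.array(s["tcp_pos"]),M
def go(x,y,z=None,ydir=None):
    """shift in tool axes to world x,y,z; turn so that tool y lies along world angle ydir (mod pi)"""
    p,M=tool();t=np.array([x,y,p[2] if z is None else z]);d=M.T@(t-p)
    out=dict(tcp=p.round(4).tolist(),shift=d.round(4).tolist(),yang=round(float(np.arctan2(M[1,1],M[0,1])),4),xang=round(float(np.arctan2(M[1,0],M[0,0])),4))
    if ydir is not None:
        a=(ydir-out["yang"]+np.pi/2)%np.pi-np.pi/2; out["turn"]=round(-a,4)
    print(out)
E
python3 - <<'E'
from h import *
im=cv2.imread("pics/top0.png");cv2.imwrite("pics/crop.png",cv2.resize(im[130:280,150:490],None,fx=2.35,fy=2.35,interpolation=cv2.INTER_CUBIC))
C=cam("top");g=cv2.cvtColor(im,cv2.COLOR_BGR2GRAY)
m=(g>110).astype(np.uint8);cs,_=cv2.findContours(m,cv2.RETR_EXTERNAL,cv2.CHAIN_APPROX_NONE)
for c in cs:
    r=cv2.minAreaRect(c);u,v=r[0]
    if 150<u<490 and 130<v<290 and cv2.contourArea(c)>20:
        b=[p2w(C,q,.012) for q in cv2.boxPoints(r)]
        e=[b[1]-b[0],b[2]-b[1]]
        print(np.round(r[0],1),"w@.012",p2w(C,r[0],.012).round(3),"w@.045",p2w(C,r[0],.045).round(3),"sides",[(round(float(np.hypot(*k)),3),round(float(np.degrees(np.arctan2(k[1],k[0]))),1)) for k in e])
p,M=tool();print(M.round(3))
E
```

```text
[424. 255.] w@.012 [ 0.372 -0.286] w@.045 [ 0.369 -0.279] sides [(0.076, -45.6), (0.073, -136.0)]
[221.2 252.1] w@.012 [0.377 0.28 ] w@.045 [0.374 0.273] sides [(0.074, -8.4), (0.102, -100.9)]
[361.5 226.5] w@.012 [ 0.451 -0.113] w@.045 [ 0.446 -0.11 ] sides [(0.122, -89.7), (0.071, 179.0)]
[286.3 227.9] w@.012 [0.446 0.099] w@.045 [0.442 0.097] sides [(0.084, -81.5), (0.086, -171.1)]
[191.  195.5] w@.012 [0.538 0.374] w@.045 [0.531 0.365] sides [(0.069, -89.7), (0.073, -177.0)]
[456.5 196.5] w@.012 [ 0.538 -0.384] w@.045 [ 0.532 -0.374] sides [(0.1, -89.7), (0.096, 177.0)]
[318. 188.] w@.012 [0.561 0.011] w@.045 [0.554 0.01 ] sides [(0.052, -62.5), (0.063, -153.7)]
[373.3 162.8] w@.012 [ 0.637 -0.148] w@.045 [ 0.628 -0.145] sides [(0.048, -44.2), (0.045, -136.4)]
[266.3 157.3] w@.012 [0.652 0.162] w@.045 [0.643 0.157] sides [(0.063, -21.6), (0.06, -114.4)]
[[-0.927  0.376 -0.001]
 [ 0.376  0.927 -0.001]
 [ 0.    -0.002 -1.   ]]
```

View pics/crop.png

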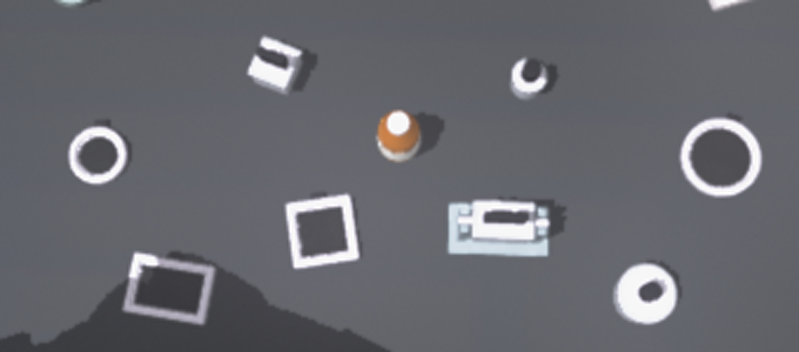

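Top view: bucket/fork at (362,227), large pot (425,255), small pot (374,163), square pot (267,157), bottle (319,187). The seats are at (456,196) large, (191,196) small, (286,228) square and (222,252) oblong. Next I'll move over the left-hand seats for a wrist look.

```bash
python3 -m pendant '[[1,-0.0447,-0.0174,0,0],[1,-0.0447,-0.0174,0,0],[1,-0.0447,-0.0174,0,0],[1,-0.0447,-0.0174,0,0],[1,-0.0447,-0.0174,0,0],[1,-0.0447,-0.0174,0,0],[1,-0.0447,-0.0174,0,0],[1,0,0,0,0]]' 60
cat >> h.py <<'E'
def look(name,thr=110,z=.014,amin=150):
    C=cam("wrist");im=env.read_camera("wrist");bgr=np.ascontiguousarray(im[:,:,::-1]);cv2.imwrite(f"pics/{name}.png",bgr)
    g=cv2.cvtColor(bgr,cv2.COLOR_BGR2GRAY);m=(g>thr).astype(np.uint8)
    cs,_=cv2.findContours(m,cv2.RETR_EXTERNAL,cv2.CHAIN_APPROX_NONE)
    for c in cs:
        if cv2.contourArea(c)<amin: continue
        w=np.array([p2w(C,q[0],z) for q in c],np.float32)   # metric outline in the plane z
        r=cv2.minAreaRect(w*1000);cc,rad=cv2.minEnclosingCircle(w*1000)
        b=cv2.boxPoints(r);e=[b[1]-b[0],b[2]-b[1]]
        print("px",c.reshape(-1,2).mean(0).round(),"rect",np.round(r[0],1),"circ",np.round(cc,1),round(rad*2,1),"sides",[(round(float(np.hypot(*k)),1),round(float(np.degrees(np.arctan2(k[1],k[0])))%180,1)) for k in e])
    return C,bgr
E
python3 - <<'E'
from h import *
look("w1")
p,M=tool();print(p,M.round(3))
E
```

```text
clock: 1.1
tcp_pos: [0.4625, 0.2999, 0.2476]
orientation: [-0.0, 0.194, 0.981, -0.0]
wrist_force: [0.5, 0.3, 0.1]
finger_gap: 0.0854
grip_force: 0.0
px [122. 393.] rect [639.3 -59.4] circ [640.1 -57.8] 36.2 sides [(23.5, 164.0), (32.5, 74.0)]
px [514. 394.] rect [838.1 431.5] circ [841.5 430.1] 50.2 sides [(24.9, 157.7), (47.1, 67.7)]
px [ 20. 332.] rect [ 503.8 -125.1] circ [ 519.  -120.3] 95.2 sides [(95.1, 107.4), (37.9, 17.4)]
px [183. 283.] rect [522.3  98.4] circ [528.8 103.2] 93.4 sides [(93.1, 126.3), (25.3, 36.3)]
px [ 23. 284.] rect [449.5 -88.6] circ [450.9 -88.8] 105.3 sides [(59.4, 179.0), (89.1, 89.0)]
px [324. 148.] rect [517.9 310.1] circ [527.7 325.8] 811.7 sides [(430.3, 157.7), (756.9, 67.7)]
[0.46120803 0.30095448 0.24765205] [[-0.925  0.379 -0.001]
 [ 0.379  0.925 -0.   ]
 [ 0.001 -0.001 -1.   ]]
```

View pics/w1.png

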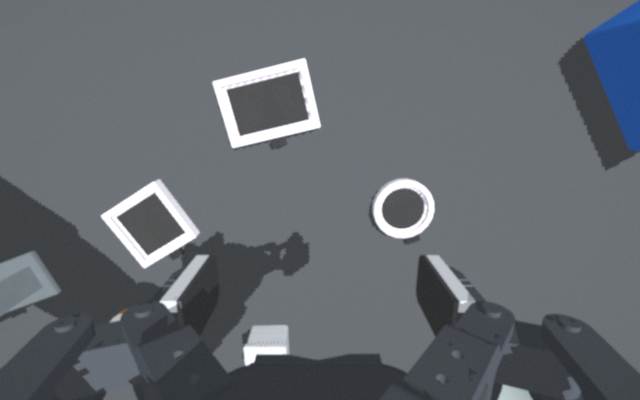

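The wrist view shows the oblong seat (267,103), the small round seat (403,208) and the square seat (150,222). All three are clear, and the background needs a higher threshold.

```bash
python3 - <<'E'
import h,cv2
from h import *
im=cv2.imread("pics/w1.png")[:,:,::-1]
class E:pass
h.env=E();h.env.read_camera=lambda n:im;h.env.calibration=env.calibration;h.env.get_state=env.get_state
for z in(.014,.008):look("tmp",170,z,600);print()
E
```

```text
px [265. 343.] rect [643.  153.7] circ [643.  153.8] 80.1 sides [(60.5, 157.8), (57.4, 67.8)]
px [183. 282.] rect [521.1 100. ] circ [525.5 103.1] 88.7 sides [(88.2, 125.5), (21.0, 35.5)]
px [150. 223.] rect [444.6 101. ] circ [445.2 101. ] 112.6 sides [(85.8, 99.1), (78.7, 9.1)]
px [403. 208.] rect [536.4 374.2] circ [536.  374.7] 71.5 sides [(67.9, 114.4), (70.4, 24.4)]
px [268. 103.] rect [374.8 279.5] circ [374.7 279.5] 119.1 sides [(70.4, 170.8), (98.8, 80.8)]

px [265. 343.] rect [647.1 150.8] circ [647.1 150.9] 81.4 sides [(61.5, 157.8), (58.4, 67.8)]
px [183. 282.] rect [523.2  96.2] circ [527.7  99.4] 90.1 sides [(89.7, 125.5), (21.4, 35.5)]
px [150. 223.] rect [445.4  97.2] circ [446.   97.2] 114.4 sides [(87.3, 99.1), (80.0, 9.1)]
px [403. 208.] rect [538.7 374.9] circ [538.3 375.5] 72.7 sides [(69.0, 114.4), (71.6, 24.4)]
px [268. 103.] rect [374.4 278.7] circ [374.4 278.7] 121.1 sides [(71.6, 170.8), (100.5, 80.8)]
```

```bash
python3 -m pendant '[[1,-0.0552,-0.0168,0.01,0],[1,-0.0552,-0.0168,0.01,0],[1,-0.0552,-0.0168,0.01,0],[1,-0.0552,-0.0168,0.01,0],[1,0,0,0,-0.1745],[1,0,0,0,-0.1745],[1,0,0,0,-0.1745],[1,0,0,0,-0.1745]]'
python3 -m pendant '[[1,0,0,0,-0.1745],[1,0,0,0,-0.1745],[1,0,0,0,-0.1745],[1,0,0,0,-0.1745],[1,0,0,0,-0.1745],[1,0,0,0,0]]'
python3 - <<'E'
from h import *
look("w2",170,.045,300)
go(.64,.155,None,np.radians(157.8))
E
```

```text
clock: 2.15
tcp_pos: [0.6389, 0.1583, 0.2079]
orientation: [-0.001, -0.159, 0.987, 0.0]
wrist_force: [0.7, -0.6, -0.1]
finger_gap: 0.0854
grip_force: 0.0
clock: 2.9
tcp_pos: [0.639, 0.1582, 0.2081]
orientation: [-0.0, -0.558, 0.83, 0.0]
wrist_force: [0.7, -0.3, -0.3]
finger_gap: 0.0853
grip_force: 0.0
px [ 19. 290.] rect [937.1 161.8] circ [965.2 140.9] 179.1 sides [(70.2, 143.3), (179.1, 53.3)]
px [289. 188.] rect [661.1 151.7] circ [662.8 150.6] 51.2 sides [(21.9, 156.0), (49.7, 66.0)]
px [322. 186.] rect [637.5 160.2] circ [637.5 160.4] 56.0 sides [(27.9, 158.7), (49.8, 68.7)]
px [606. 191.] rect [400.2 261. ] circ [399.7 261.2] 106.4 sides [(59.8, 170.9), (89.2, 80.9)]
px [498.  41.] rect [461.6  97.3] circ [461.5  97.1] 97.8 sides [(70.3, 98.9), (70.4, 8.9)]
{'tcp': [0.6391, 0.158, 0.2081], 'shift': [0.0024, -0.002, -0.0], 'yang': 2.7537, 'xang': -1.9587, 'turn': np.float64(-0.0004)}
```

View pics/w2.png

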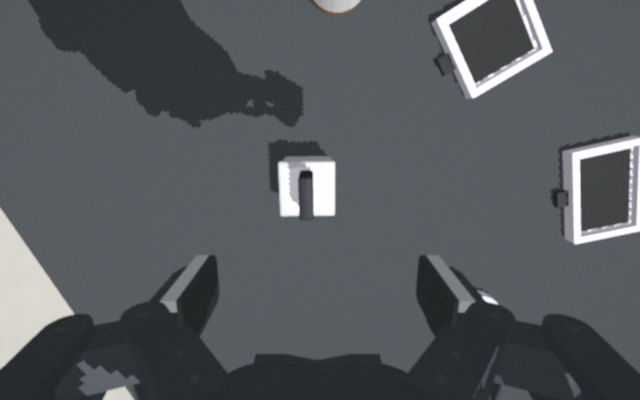

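Square pot's lid spans columns 279–335 and rows 157–217, with its plate at about (306,195). That puts its centre at (0.648,0.157). Descending and gripping.

```bash
python3 -m pendant '[[1,-0.0021,-0.009,0.035,0],[1,0,0,0.035,0],[1,0,0,0.035,0],[0.2,0,0,0.025,0],[-1,0,0,0.012,0],[-1,0,0,0,0],[-1,0,0,0,0],[-1,0,0,0,0]]' 60
python3 -m pendant '[[-1,0,0,0,0],[-1,0,0,0,0],[-1,0,0,-0.01,0],[-1,0,0,-0.02,0],[-1,0,0,0,0]]' 60
```

```text
clock: 3.95
tcp_pos: [0.6495, 0.1556, 0.0674]
orientation: [0.001, -0.558, 0.83, -0.0]
wrist_force: [0.5, 0.4, -0.2]
finger_gap: 0.0112
grip_force: 63.5
clock: 4.58
tcp_pos: [0.65, 0.1554, 0.0978]
orientation: [0.001, -0.558, 0.83, -0.001]
wrist_force: [0.5, -0.1, -3.5]
finger_gap: 0.0108
grip_force: 63.1
```

```bash
python3 - <<'E'
from h import *
import h
im=cv2.imread("pics/w2.png")[:,:,::-1]
tl=[0.639,.1582,.2081];q=[-0.0005,-.558,.83,0]
class E:pass
e=E();e.read_camera=lambda n:im;e.calibration=env.calibration
e.get_state=lambda:dict(tcp_pos=tl,orientation=(np.array(q)/np.linalg.norm(q)).tolist())
h.env=e;look("tmp",170,.007,600);h.env=env
go(.4455,.0967,None,np.radians(99.1))
go(.4455,.0967,None,np.radians(9.1))
print(env.get_state()["joint_pos"])
E
```

```text
px [ 19. 290.] rect [979.8 170.3] circ [1011.6  146.6] 202.5 sides [(79.4, 143.3), (202.5, 53.3)]
px [289. 188.] rect [667.6 159.2] circ [669.5 157.9] 57.9 sides [(24.8, 156.0), (56.2, 66.0)]
px [322. 186.] rect [640.9 168.8] circ [640.9 168.9] 63.3 sides [(31.6, 158.6), (56.4, 68.6)]
px [606. 191.] rect [372.7 283. ] circ [372.1 283.1] 120.2 sides [(67.6, 170.8), (100.9, 80.8)]
px [498.  41.] rect [441.9  97.8] circ [441.8  97.6] 110.6 sides [(79.5, 98.8), (79.6, 8.8)]
{'tcp': [0.65, 0.1554, 0.0978], 'shift': [0.1314, 0.1673, -0.0006], 'yang': 2.7554, 'xang': -1.957, 'turn': np.float64(1.0258)}
{'tcp': [0.65, 0.1554, 0.0978], 'shift': [0.1314, 0.1673, -0.0006], 'yang': 2.7554, 'xang': -1.957, 'turn': np.float64(-0.545)}
[ 1.14712129e-01  5.64013122e-01  5.79772476e-02  1.06195442e+00
 -2.96689119e-05 -1.06986986e+00]
```

```bash
python3 -m pendant '[[-1,0.0263,0.0337,-0.02,0],[-1,0.0263,0.0337,-0.02,0],[-1,0.0263,0.0337,0,0],[-1,0.0263,0.0337,0,0],[-1,0.0263,0.0337,0,0],[-1,0,0,0,-0.1817],[-1,0,0,0,-0.1817],[-1,0,0,0,-0.1817]]'
python3 -m pendant '[[-1,0,0,0,0],[-1,0,0,0,0]]'
python3 - <<'E'
from h import *
look("w3",170,.012,300)
go(.4445,.097,.0756,np.radians(9.0))
E
```

```text
clock: 5.58
tcp_pos: [0.4427, 0.0969, 0.1358]
orientation: [0.0, 0.763, -0.647, -0.0]
wrist_force: [0.1, -0.4, -4.0]
finger_gap: 0.0108
grip_force: 62.8
clock: 5.82
tcp_pos: [0.443, 0.097, 0.1359]
orientation: [0.0, 0.76, -0.65, -0.0]
wrist_force: [-0.5, -1.1, -3.5]
finger_gap: 0.011
grip_force: 62.8
px [314. 201.] rect [440.5 110.4] circ [440.3 110.8] 134.1 sides [(105.2, 99.0), (86.7, 9.0)]
px [178.  53.] rect [554.2  10.9] circ [564.3   6.8] 60.7 sides [(37.2, 158.0), (59.1, 68.0)]
px [107.  41.] rect [ 6.079e+02 -4.000e-01] circ [609.7   3.7] 76.6 sides [(76.4, 156.0), (38.9, 66.0)]
{'tcp': [0.4431, 0.097, 0.136], 'shift': [0.0002, -0.0014, 0.0604], 'yang': -2.985, 'xang': -1.4142, 'turn': np.float64(-0.0005)}
```

View pics/w3.png

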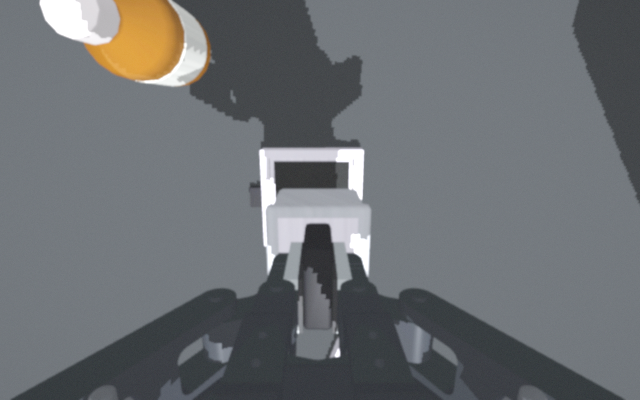

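The pot is held over the square seat. The far lip spans columns 260–364 (centre about 312) with its top edge at row 148. I'll compute the seat centre from that.

```bash
python3 - <<'E'
from h import *
C=cam("wrist");p,M=tool()
g=cv2.cvtColor(cv2.imread("pics/w3.png"),cv2.COLOR_BGR2GRAY)
def t(u,v,z): 
    w=p2w(C,(u,v),z);return (M.T@(np.r_[w,p[2]]-p))[:2].round(4)
print("outer L/R",t(260,152,.014),t(364,152,.014)," inner L/R",t(274,163,.014),t(349,163,.014),"far outer",t(312,148,.014),"far inner",t(312,162,.014))
for r in(152,156,165,180): print(r,g[r,250:375:1][[*range(0,30,2)]],g[r,340:372:2])
print(g[140:170,312])
E
```

```text
outer L/R [ 0.0362 -0.0413] [0.0362 0.0359]  inner L/R [ 0.028  -0.0312] [0.028 0.025] far outer [ 0.0392 -0.0027] far inner [ 0.0287 -0.0028]
152 [122 121 121 123 149 255 255 246 214 215 215 217 216 216 216] [255 255 255 255 255 255 255 255 255 255 255 255 175 122 123 122]
156 [122 121 123 121 136 255 255 255 221 214 216 216 216 215 215] [255 255 255 255 255 255 255 255 255 255 255 255 151 119 122 123]
165 [122 120 122 123 125 253 255 255 246 205 206 211 131  58  56] [ 94  92  91  94 160 255 255 255 255 255 255 255 134 122 120 123]
180 [121 122 119 114 107 191 255 255 255 255 255 255 171  57  57] [ 94  93  95  93 201 255 255 255 255 255 255 255 125 123 121 121]
[ 73  72  72  72  69  72  81 120 163 187 205 212 215 214 214 214 213 214
 215 211 192 145  82  58  57  62  57  59  58  56]
```

```bash
python3 -m pendant '[[-1,0.0005,-0.0025,0.02,0],[-1,0,0,0.02,0],[-1,0,0,0.012,0],[-1,0,0,0.006,0],[-1,0,0,0.0025,0],[-1,0,0,0,0],[-1,0,0,0,0]]'

```

```text
clock: 6.75
tcp_pos: [0.4462, 0.0969, 0.0763]
orientation: [-0.0, 0.761, -0.649, 0.0]
wrist_force: [-1.2, 0.4, -3.1]
finger_gap: 0.0106
grip_force: 62.8
```

```bash
python3 -m pendant '[[-1,0,0,0.0012,0],[-0.9,0,0,0,0],[-0.6,0,0,0,0],[0,0,0,0,0],[0.6,0,0,0,0],[1,0,0,-0.03,0],[1,0,0,-0.05,0],[1,0,0,-0.05,0]]'
python3 - <<'E'
from h import *
look("w4",170,.045,300)
go(.60,-.13,.21)
E
```

```text
clock: 7.75
tcp_pos: [0.4455, 0.0969, 0.2057]
orientation: [0.0, 0.761, -0.649, -0.0]
wrist_force: [1.4, 0.0, -0.1]
finger_gap: 0.0853
grip_force: 0.0
px [354. 326.] rect [382.5 244.6] circ [385.2 244.2] 94.7 sides [(64.8, 170.9), (77.4, 80.9)]
px [315. 180.] rect [447.1  90.9] circ [447.1  91.1] 98.0 sides [(70.0, 99.1), (71.1, 9.1)]
px [219.  65.] rect [538.5  10. ] circ [549.1   7.5] 47.0 sides [(23.3, 166.9), (47.0, 76.9)]
px [160.  41.] rect [ 5.847e+02 -1.000e-01] circ [584.8   0. ] 38.3 sides [(38.0, 171.8), (30.9, 81.8)]
px [341.   4.] rect [450.7 -46.1] circ [451.4 -50.8] 52.6 sides [(9.6, 99.1), (52.6, 9.1)]
{'tcp': [0.4487, 0.0971, 0.2124], 'shift': [0.2482, -0.1134, 0.0037], 'yang': -2.9825, 'xang': -1.4117}
```

View pics/w4.png

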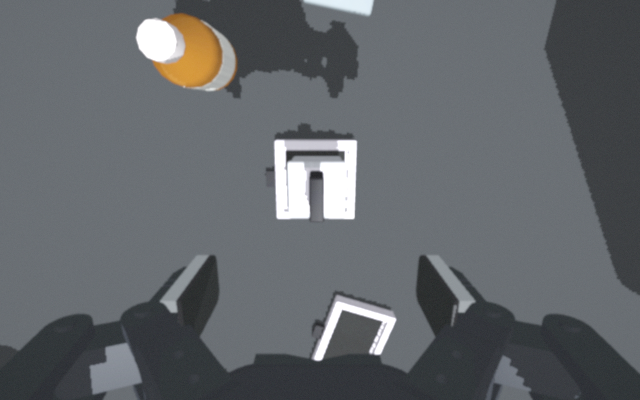

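Square pot sits inside its lip at (315,180) with gaps on both sides. Next is the small pot.

```bash
python3 -m pendant '[[1,0.0496,-0.0227,0,0],[1,0.0496,-0.0227,0,0],[1,0.0496,-0.0227,0,0],[1,0.0496,-0.0227,0,0],[1,0.0496,-0.0227,0,0],[1,0,0,0,0]]'
python3 - <<'E'
from h import *
look("w5",170,.045,200)
go(.63,-.146)
E
```

```text
clock: 8.55
tcp_pos: [0.5988, -0.1335, 0.2031]
orientation: [0.0, 0.76, -0.65, 0.0]
wrist_force: [-0.7, 0.7, -0.5]
finger_gap: 0.0856
grip_force: 0.0
px [400. 361.] rect [485.7  35.4] circ [486.5  30.8] 35.0 sides [(13.6, 98.8), (34.8, 8.8)]
px [336. 311.] rect [558.4 -15. ] circ [557.  -9.] 59.7 sides [(42.9, 92.3), (53.5, 2.3)]
px [498. 236.] rect [ 426.5 -107.7] circ [ 428.7 -107.9] 107.7 sides [(50.4, 166.3), (105.0, 76.3)]
px [280. 164.] rect [ 631.8 -150.4] circ [ 631.9 -150.9] 43.4 sides [(41.6, 124.8), (42.8, 34.8)]
px [619.  50.] rect [ 383.6 -277.5] circ [ 371.9 -282.5] 66.2 sides [(65.7, 113.6), (37.7, 23.6)]
{'tcp': [0.5975, -0.1316, 0.2033], 'shift': [0.0193, -0.0299, -0.0], 'yang': -2.9852, 'xang': -1.4145}
```

View pics/w5.png

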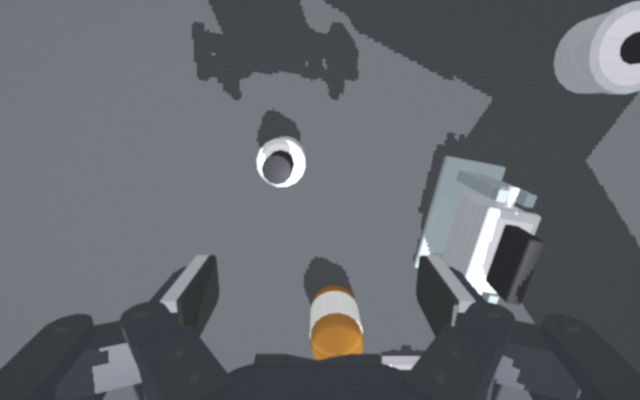

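Small pot's lid is at (280,164), giving (0.632,-0.150). Descending and gripping its knob.

```bash
python3 -m pendant '[[1,0.0226,-0.0309,0.02,0],[1,0,0,0.04,0],[1,0,0,0.04,0],[0.2,0,0,0.026,0],[-1,0,0,0.01,0],[-1,0,0,0,0],[-1,0,0,0,0],[-1,0,0,0,0]]' 60
python3 -m pendant '[[-1,0,0,0,0]]'
```

```text
clock: 9.6
tcp_pos: [0.6318, -0.1475, 0.0697]
orientation: [-0.0, 0.761, -0.649, 0.001]
wrist_force: [0.0, 0.1, 0.7]
finger_gap: 0.0224
grip_force: 59.0
clock: 9.72
tcp_pos: [0.6319, -0.1476, 0.0697]
orientation: [-0.0, 0.761, -0.649, 0.001]
wrist_force: [-0.3, 1.2, 1.7]
finger_gap: 0.0222
grip_force: 59.1
```

```bash
python3 -m pendant '[[-1,0,0,-0.01,0],[-1,0,0,-0.03,0],[-1,0,0,-0.045,0],[-1,0,0,-0.045,0],[-1,-0.05,0.001,0,0],[-1,-0.05,0.001,0,0],[-1,-0.05,0.001,0,0],[-1,-0.05,0.001,0,0]]'
python3 -m pendant '[[-1,-0.055,0.001,0,0],[-1,-0.055,0.001,0,0],[-1,-0.055,0.001,0,0],[-1,-0.055,0.001,0,0],[-1,-0.055,0.001,0,0],[-1,-0.055,0.001,0,0],[-1,0,0,0,0],[-1,0,0,0,0]]'
python3 - <<'E'
from h import *
go(.539,.375)
look("w6",170,.007,300)
E
```

```text
clock: 10.72
tcp_pos: [0.5951, 0.0508, 0.1992]
orientation: [-0.0, 0.761, -0.649, 0.0]
wrist_force: [0.4, 0.8, -2.6]
finger_gap: 0.022
grip_force: 59.3
clock: 11.72
tcp_pos: [0.5372, 0.3742, 0.1987]
orientation: [0.0, 0.761, -0.648, 0.0]
wrist_force: [-0.1, -0.3, -2.6]
finger_gap: 0.0222
grip_force: 59.2
{'tcp': [0.5372, 0.3742, 0.1987], 'shift': [-0.0005, -0.0019, -0.0], 'yang': -2.9819, 'xang': -1.4111}
px [316. 226.] rect [530. 420.] circ [526.6 436.6] 85.1 sides [(43.2, 101.4), (84.9, 11.4)]
px [ 46. 210.] rect [791.6 448.1] circ [793.1 448. ] 138.8 sides [(91.4, 101.7), (125.9, 11.7)]
px [314. 171.] rect [539.5 368.4] circ [538.4 374.7] 71.1 sides [(57.3, 101.4), (70.4, 11.4)]
px [510. 103.] rect [373.5 277.8] circ [373.2 277.9] 123.1 sides [(76.3, 170.9), (100.9, 80.9)]
```

View pics/w6.png

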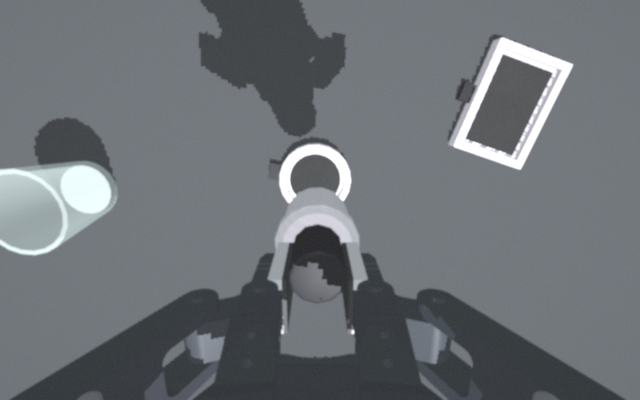

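Small seat ring is at (315,172) and the held knob's top at about (317,277). I'll work out the pot's offset from the TCP.

```bash
python3 - <<'E'
from h import *
C=cam("wrist");p,M=tool()
for uv,z in(((317,277),.2065),((317,232),.175)):
    w=p2w(C,uv,z);print((M.T@(np.r_[w,p[2]]-p))[:2].round(4))
go(.5387,.3749)
im=cv2.imread("pics/w6.png");cv2.imwrite("pics/c6.png",cv2.resize(im[130:330,220:420],None,fx=3,fy=3,interpolation=cv2.INTER_CUBIC))
E
```

```text
[0.0043 0.0009]
[0.011  0.0009]
{'tcp': [0.5375, 0.3735, 0.1987], 'shift': [-0.0012, -0.0014, -0.0], 'yang': -2.9831, 'xang': -1.4124}
```

View pics/c6.png

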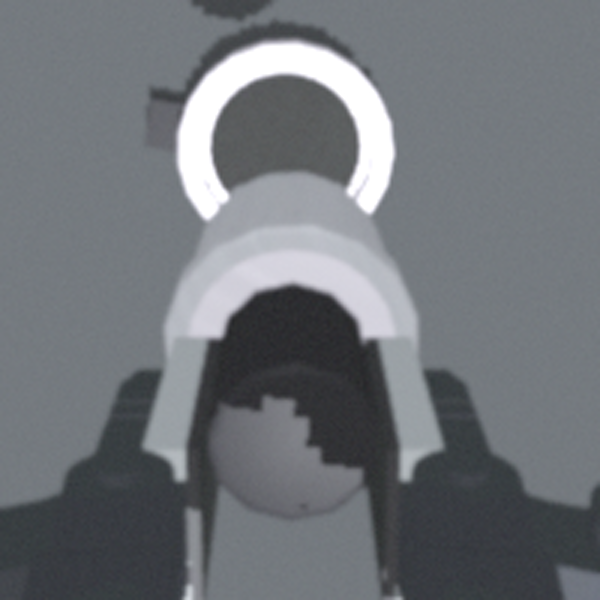

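```bash
python3 -m pendant '[[-1,-0.0045,-0.0018,0.03,0],[-1,0,0,0.04,0],[-1,0,0,0.03,0],[-1,0,0,0.012,0],[-1,0,0,0.006,0],[-1,0,0,0.003,0],[-1,0,0,0,0],[-1,0,0,0,0]]'

```

```text
clock: 12.78
tcp_pos: [0.539, 0.3794, 0.0786]
orientation: [-0.001, 0.761, -0.649, 0.0]
wrist_force: [-0.1, 1.3, -1.5]
finger_gap: 0.0221
grip_force: 59.3
```

```bash
python3 -m pendant '[[-1,0,0,0.0011,0],[-0.9,0,0,0,0],[-0.6,0,0,0,0],[0,0,0,0,0],[0.6,0,0,0,0],[1,0,0,-0.03,0],[1,0,0,-0.05,0],[1,0,0,-0.05,0]]'
python3 - <<'E'
from h import *
look("w7",170,.045,300)
s=env.get_state();print(s["joint_pos"]);go(.446,-.11)
E
```

```text
clock: 13.78
tcp_pos: [0.5381, 0.3788, 0.2071]
orientation: [0.001, 0.761, -0.649, -0.0]
wrist_force: [0.8, 0.4, -0.2]
finger_gap: 0.0851
grip_force: 0.0
px [ 50. 202.] rect [765.7 430.9] circ [766.3 429.4] 121.9 sides [(79.0, 100.8), (114.3, 10.8)]
px [316. 174.] rect [539.4 366.7] circ [539.2 367.5] 63.0 sides [(59.7, 99.1), (62.4, 9.1)]
px [507.  98.] rect [393.9 281.5] circ [392.9 281.7] 108.3 sides [(66.7, 170.8), (89.1, 80.8)]
[ 4.91586966e-01  4.85676045e-01  2.23233873e-01  1.29844938e+00
 -1.37712606e-05 -1.23827521e+00]
{'tcp': [0.5407, 0.3802, 0.2155], 'shift': [0.469, 0.1711, -0.0031], 'yang': -2.9825, 'xang': -1.4117}
```

View pics/w7.png

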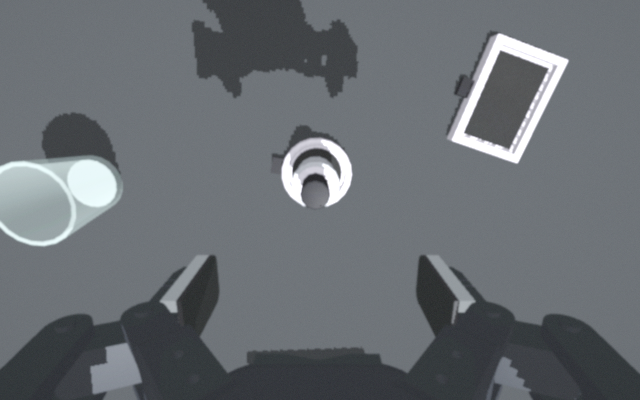

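Small pot sits inside its lip at (316,174). Moving over the bucket.

```bash
python3 -m pendant '[[1,0.05,0.0193,0,0],[1,0.05,0.0193,0,0],[1,0.05,0.0193,0,0],[1,0.05,0.0193,0,0],[1,0.05,0.0193,0,0],[1,0.05,0.0193,0,0],[1,0.05,0.0193,0,0],[1,0.05,0.0193,0,0]]'
python3 -m pendant '[[1,0.05,0.0193,0,0],[1,0,0,0,0.15],[1,0,0,0,0]]'
python3 - <<'E'
from h import *
C,im=look("w8",170,.089,100)
p,M=tool();print(p.round(4),M.round(3).tolist())
cv2.imwrite("pics/c8.png",cv2.resize(im[80:280,180:440],None,fx=3,fy=3,interpolation=cv2.INTER_CUBIC))
E
```

```text
clock: 14.82
tcp_pos: [0.4488, -0.0419, 0.2063]
orientation: [-0.0, 0.761, -0.649, 0.0]
wrist_force: [1.8, -0.4, 0.2]
finger_gap: 0.0856
grip_force: 0.0
clock: 15.2
tcp_pos: [0.438, -0.0935, 0.2062]
orientation: [-0.0, 0.71, -0.704, -0.0]
wrist_force: [-0.6, -0.4, -0.2]
finger_gap: 0.0856
grip_force: 0.0
px [310. 353.] rect [442.6  46.9] circ [443.1  45.3] 37.9 sides [(13.2, 100.1), (37.4, 10.1)]
px [307. 328.] rect [445.8  26.6] circ [444.4  26.5] 74.1 sides [(50.6, 98.8), (60.8, 8.8)]
px [221. 272.] rect [513.7 -32.4] circ [516.1 -32.4] 27.7 sides [(6.0, 179.3), (27.7, 89.3)]
px [190. 259.] rect [539.7 -44.2] circ [538.3 -41.7] 38.6 sides [(10.1, 118.9), (38.5, 28.9)]
px [634. 288.] rect [177.8 -18.7] circ [172.  -20.3] 81.1 sides [(81.1, 105.3), (12.0, 15.3)]
px [303. 170.] rect [ 447.8 -118.5] circ [ 444.7 -119.4] 111.0 sides [(46.8, 178.3), (106.0, 88.3)]
[ 0.4381 -0.0929  0.2063] [[0.011, -1.0, -0.0], [-1.0, -0.011, 0.0], [-0.0, 0.0, -1.0]]
```

View pics/c8.png

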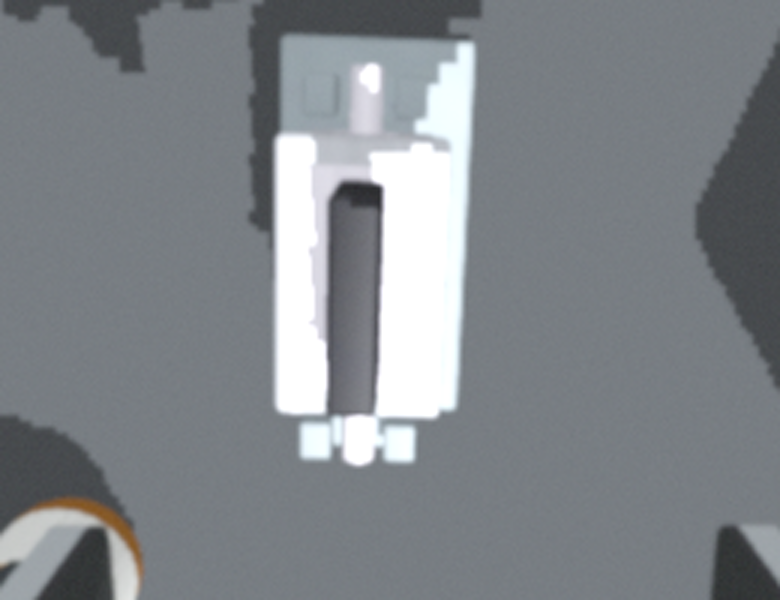

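The bucket's lid spans crop columns 275–445 and rows 150–413. The plate top spans rows 205–412 about column 354, and the pins are at (367,98) and (359,442).

```bash
python3 - <<'E'
from h import *
C=cam("wrist")
f=lambda u,v,z:(p2w(C,(180+u/3,80+v/3),z)*1000).round(1)
print("plate top", f(332,207,.121),f(381,207,.121),f(328,412,.121),f(375,412,.121))
print("lid",f(276,150,.089),f(449,152,.089),f(276,412,.089),f(438,415,.089))
print("pins",f(367,66,.078),f(367,133,.078),f(359,416,.078),f(359,464,.078))
print("up near",f(300,422,.084),f(415,461,.084),"base far",f(280,36,.008),f(474,40,.008))
print("oblong at .007 (earlier) .3743 .2785")
E
```

```text
plate top [ 454.2 -135.9] [ 443.9 -136. ] [455.6 -90.4] [445.1 -90.5]
lid [ 469.9 -145.3] [ 428.6 -145.2] [471.6 -79.3] [430. -79.]
pins [ 448.6 -164.8] [ 448.6 -148.9] [450.9 -74.7] [450.9 -60.9]
up near [466.1 -74.9] [435.8 -64.3] base far [ 478.3 -173.9] [ 418.5 -173.4]
oblong at .007 (earlier) .3743 .2785
```

```bash
python3 -m pendant '[[1,0.0198,-0.0118,0,0.033],[1,0,0,0.04,0],[1,0,0,0.03,0],[0.3,0,0,0.018,0],[-0.4,0,0,0.008,0],[-0.6,0,0,0,0],[-0.7,0,0,0,0],[-1,0,0,0,0]]' 60
python3 -m pendant '[[-1,0,0,0,0],[-1,0,0,0,0],[-1,0,0,0,0]]'
```

```text
clock: 16.25
tcp_pos: [0.4511, -0.1127, 0.1114]
orientation: [0.0, -0.699, 0.715, -0.001]
wrist_force: [0.5, -0.7, 1.0]
finger_gap: 0.0106
grip_force: 59.2
clock: 16.62
tcp_pos: [0.4511, -0.1128, 0.1114]
orientation: [0.001, -0.699, 0.716, -0.001]
wrist_force: [0.7, 0.0, 6.0]
finger_gap: 0.0112
grip_force: 59.9
```

```bash
python3 -m pendant '[[-1,0,0,-0.004,0],[-1,0,0,-0.01,0],[-1,0,0,-0.016,0],[-1,0,0,-0.02,0],[-1,0,0,-0.025,0],[-1,0,0,-0.025,0],[-1,0,0,0,0],[-1,0,0,0,0]]' 60
python3 - <<'E'
from h import *
C,im=look("w9",170,.19,300)
go(.3743,.2785,None,np.radians(170.8));print(env.get_state()["joint_pos"])
E
```

```text
clock: 17.62
tcp_pos: [0.4496, -0.1122, 0.2095]
orientation: [-0.0, -0.699, 0.716, 0.001]
wrist_force: [0.5, 0.9, -5.5]
finger_gap: 0.0111
grip_force: 58.7
px [320. 348.] rect [448.3 -60.1] circ [448.6 -61.4] 20.1 sides [(10.9, 97.5), (18.8, 7.5)]
px [190. 351.] rect [516.1 -60.6] circ [516.2 -60.6] 20.3 sides [(6.9, 126.8), (19.9, 36.8)]
px [216. 283.] rect [ 499.6 -100. ] circ [500.2 -95.5] 28.5 sides [(28.1, 174.8), (15.9, 84.8)]
px [319. 204.] rect [ 447.7 -136.9] circ [ 447.  -136.9] 85.8 sides [(40.9, 179.1), (82.9, 89.1)]
px [411.   4.] rect [ 409.3 -218. ] circ [ 409.3 -220.3] 22.1 sides [(22.1, 178.6), (4.5, 88.6)]
{'tcp': [0.4493, -0.1121, 0.2091], 'shift': [-0.3887, 0.0844, 0.0006], 'yang': 3.1176, 'xang': -1.5948, 'turn': np.float64(0.1366)}
[-4.18103863e-01  1.16639486e-01 -3.01154116e-01  1.15547523e+00
  1.13629066e-05 -1.96486449e+00]
```

```bash
python3 -m pendant '[[-1,-0.0486,0.01055,0,0],[-1,-0.0486,0.01055,0,0],[-1,-0.0486,0.01055,0,0],[-1,-0.0486,0.01055,0,0],[-1,-0.0486,0.01055,0,0],[-1,-0.0486,0.01055,0,0],[-1,-0.0486,0.01055,0,0],[-1,-0.0486,0.01055,0,0]]'
python3 -m pendant '[[-1,0,0,0.03,0.1366],[-1,0,0,0.03,0],[-1,0,0,0,0],[-1,0,0,0,0]]'
python3 - <<'E'
from h import *
C,im=look("w10",170,.007,300)
go(.3743,.2785,.0854,np.radians(170.8))
cv2.imwrite("pics/c10.png",cv2.resize(im[60:310,190:450],None,fx=2.4,fy=2.4,interpolation=cv2.INTER_CUBIC))
E
```

```text
clock: 18.68
tcp_pos: [0.3739, 0.2795, 0.2092]
orientation: [-0.001, -0.699, 0.716, 0.0]
wrist_force: [1.0, 0.2, -4.8]
finger_gap: 0.0107
grip_force: 58.7
clock: 19.18
tcp_pos: [0.3753, 0.2782, 0.1508]
orientation: [-0.0, -0.648, 0.762, 0.0]
wrist_force: [0.1, -0.6, -4.3]
finger_gap: 0.0111
grip_force: 59.4
px [148. 301.] rect [545.9 356.8] circ [542.2 369. ] 76.5 sides [(32.2, 106.5), (76.5, 16.5)]
px [317. 196.] rect [374.5 283.2] circ [374.1 283.3] 127.6 sides [(75.2, 171.2), (104.7, 81.2)]
px [183.  12.] rect [445.2 134.3] circ [443.3 123. ] 83.9 sides [(83.9, 170.8), (23.6, 80.8)]
{'tcp': [0.3759, 0.2784, 0.1514], 'shift': [0.0002, 0.0016, 0.0659], 'yang': 2.9806, 'xang': -1.7318, 'turn': np.float64(-0.0004)}
```

View pics/c10.png

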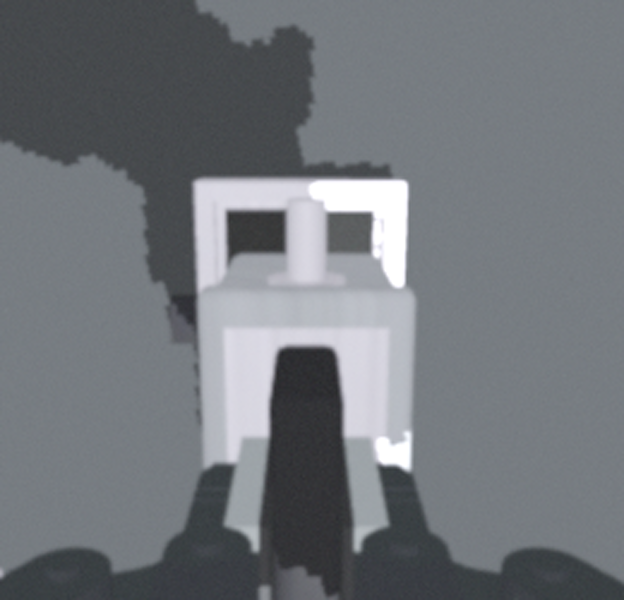

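The oblong lip's far edge is at crop row 180, columns 194–407, with the bucket at columns 202–413.

```bash
python3 - <<'E'
from h import *
C=cam("wrist");p,M=tool()
def t(u,v,z): 
    w=p2w(C,(190+u/2.4,60+v/2.4),z);return (M.T@(np.r_[w,p[2]]-p))[:2].round(4)
print(t(194,182,.014),t(407,182,.014),t(300,180,.014),"inner",t(227,210,.014),t(373,210,.014))
dz=p[2]-.1114
print("pin",t(287,205,.078+dz),t(325,205,.078+dz),"lid far",t(202,292,.089+dz),t(413,292,.089+dz))
E
```

```text
[ 0.047  -0.0352] [0.047  0.0339] [ 0.0476 -0.0008] inner [ 0.0379 -0.0247] [0.0379 0.0231]
pin [ 0.0515 -0.0027] [0.0515 0.0049] lid far [ 0.0364 -0.0187] [0.0364 0.0214]
```

```bash
python3 -m pendant '[[-1,-0.001,-0.001,0.02,0],[-1,0,0,0.02,0],[-1,0,0,0.015,0],[-1,0,0,0.006,0],[-1,0,0,0.003,0],[-1,0,0,0,0],[-1,0,0,0,0]]'

```

```text
clock: 20.1
tcp_pos: [0.3768, 0.2793, 0.0871]
orientation: [0.001, -0.648, 0.762, -0.0]
wrist_force: [-0.7, -0.4, -4.0]
finger_gap: 0.011
grip_force: 59.4
```

```bash
python3 -m pendant '[[-1,0,0,0.001,0],[-1,0,0,0.0008,0],[-1,0,0,0,0]]'

```

```text
clock: 20.48
tcp_pos: [0.3768, 0.2796, 0.0858]
orientation: [0.001, -0.648, 0.761, -0.0]
wrist_force: [-1.8, 1.3, 5.4]
finger_gap: 0.011
grip_force: 61.0
```

```bash
python3 -m pendant '[[-0.9,0,0,0,0],[-0.6,0,0,0,0],[0,0,0,0,0],[0.6,0,0,0,0],[1,0,0,-0.03,0],[1,0,0,-0.05,0],[1,0,0,-0.05,0],[1,0,0,0,0]]'
python3 - <<'E'
from h import *
C,im=look("w11",170,.063,300)
go(.37,-.26,.21);print(env.get_state()["joint_pos"])
E
```

```text
clock: 21.48
tcp_pos: [0.3788, 0.2803, 0.2187]
orientation: [0.004, -0.648, 0.762, -0.001]
wrist_force: [-0.3, -0.2, 0.3]
finger_gap: 0.0853
grip_force: 0.0
px [ 15. 337.] rect [705.5 383.1] circ [701.4 389.6] 60.5 sides [(28.6, 122.0), (60.4, 32.0)]
px [177. 262.] rect [520.3 330.5] circ [516.6 337.4] 57.6 sides [(17.6, 118.1), (57.5, 28.1)]
px [320. 176.] rect [374.9 270.1] circ [374.5 268.9] 101.4 sides [(60.2, 170.8), (85.8, 80.8)]
px [211.  18.] rect [431.2 131.7] circ [431.3 131.4] 73.4 sides [(32.7, 96.4), (66.9, 6.4)]
{'tcp': [0.3776, 0.2797, 0.2164], 'shift': [0.534, -0.0788, 0.0054], 'yang': 2.981, 'xang': -1.7314}
[ 4.66459702e-01  1.20274776e-01 -2.78611902e-01  1.16753120e+00
 -1.52559622e-05 -9.43702687e-01]
```

```bash
python3 -m pendant '[[1,0.0534,-0.0079,0,0],[1,0.0534,-0.0079,0,0],[1,0.0534,-0.0079,0,0],[1,0.0534,-0.0079,0,0],[1,0.0534,-0.0079,0,0],[1,0.0534,-0.0079,0,0],[1,0.0534,-0.0079,0,0],[1,0.0534,-0.0079,0,0]]'
python3 -m pendant '[[1,0.0534,-0.0079,0,0],[1,0.0534,-0.0079,0,0],[1,0,0,0,0]]'
python3 - <<'E'
from h import *
C,im=look("w12",170,.045,300)
look("w12b",170,.007,300)
go(.369,-.279,.067)
E
```

```text
clock: 22.52
tcp_pos: [0.3693, -0.1541, 0.2133]
orientation: [-0.0, -0.648, 0.762, 0.001]
wrist_force: [1.8, 0.1, -0.5]
finger_gap: 0.0856
grip_force: 0.0
clock: 22.9
tcp_pos: [0.3683, -0.2636, 0.2128]
orientation: [-0.0, -0.646, 0.763, 0.001]
wrist_force: [-0.1, 0.1, -0.5]
finger_gap: 0.0851
grip_force: 0.0
px [617. 302.] rect [ 87.8 -93.5] circ [ 87.5 -93.8] 73.8 sides [(49.4, 132.8), (69.7, 42.8)]
px [270. 319.] rect [ 440.3 -139. ] circ [ 439.2 -138.7] 118.0 sides [(56.4, 178.4), (107.5, 88.4)]
px [452. 284.] rect [ 251.  -145.2] circ [ 256.7 -143. ] 71.9 sides [(71.8, 110.8), (16.8, 20.8)]
px [182. 283.] rect [ 514.9 -189.8] circ [ 510.  -185.8] 71.1 sides [(17.6, 140.5), (71.0, 50.5)]
px [308. 165.] rect [ 371.9 -282.7] circ [ 371.5 -282.5] 69.0 sides [(67.8, 170.5), (67.3, 80.5)]
px [111.  79.] rect [ 520.6 -379.7] circ [ 520.5 -378.9] 90.0 sides [(89.4, 170.5), (85.1, 80.5)]
px [619. 300.] rect [ 51.8 -61.9] circ [ 52.  -64.9] 89.1 sides [(57.2, 129.6), (83.2, 39.6)]
px [265. 319.] rect [ 458.1 -114.3] circ [ 450.4 -113.7] 133.3 sides [(77.8, 178.3), (121.3, 88.3)]
px [452. 284.] rect [ 236.8 -118.5] circ [ 243.1 -116.1] 81.4 sides [(81.2, 111.3), (19.0, 21.3)]
px [182. 284.] rect [ 534.7 -168.6] circ [ 529.2 -164. ] 80.3 sides [(19.8, 140.7), (80.2, 50.7)]
px [307. 162.] rect [ 374.2 -276.3] circ [ 373.6 -276.2] 77.9 sides [(76.1, 171.9), (76.8, 81.9)]
px [109.  76.] rect [ 541.6 -385.3] circ [ 541.8 -385. ] 101.6 sides [(100.7, 159.1), (97.0, 69.1)]
{'tcp': [0.368, -0.2602, 0.213], 'shift': [0.0188, -0.0045, 0.146], 'yang': 2.9795, 'xang': -1.7329}
```

```bash
python3 -m pendant '[[1,0.0204,-0.0069,0.03,0],[1,0,0,0.04,0],[1,0,0,0.04,0],[0.2,0,0,0.026,0],[-1,0,0,0.009,0],[-1,0,0,0,0],[-1,0,0,0,0],[-1,0,0,0,0]]' 70
python3 -m pendant '[[-1,0,0,0,0],[-1,0,0,0,0]]'
```

```text
clock: 24.0
tcp_pos: [0.3728, -0.2818, 0.0706]
orientation: [0.0, -0.648, 0.761, -0.0]
wrist_force: [-0.6, 3.0, 3.4]
finger_gap: 0.0217
grip_force: 69.1
clock: 24.25
tcp_pos: [0.3728, -0.2818, 0.0705]
orientation: [0.0, -0.648, 0.761, -0.0]
wrist_force: [-0.7, 3.6, 6.2]
finger_gap: 0.0218
grip_force: 69.3
```

```bash
python3 -m pendant '[[-1,0,0,-0.01,0],[-1,0,0,-0.03,0],[-1,0,0,-0.04,0],[-1,0.0186,-0.0453,0,0],[-1,0.0186,-0.0453,0,0],[-1,0.0186,-0.0453,0,0],[-1,0.0186,-0.0454,0,0],[-1,0,0,0,0]]'
python3 -m pendant '[[-1,0,0,0,0]]'
python3 - <<'E'
from h import *
C,im=look("w13",170,.014,300)
go(.54,-.3845,.0785)
p,M=tool()
cv2.imwrite("pics/c13.png",cv2.resize(im[60:330,190:450],None,fx=2.2,fy=2.2,interpolation=cv2.INTER_CUBIC))
E
```

```text
clock: 25.25
tcp_pos: [0.542, -0.3864, 0.1476]
orientation: [-0.0, -0.648, 0.761, -0.0]
wrist_force: [-0.3, 0.8, -6.4]
finger_gap: 0.022
grip_force: 70.6
clock: 25.38
tcp_pos: [0.5388, -0.3839, 0.1484]
orientation: [-0.0, -0.648, 0.762, 0.001]
wrist_force: [-0.3, 0.9, -5.4]
finger_gap: 0.0219
grip_force: 70.6
px [316. 211.] rect [ 538.9 -373.9] circ [ 540.7 -361.6] 141.5 sides [(115.3, 170.2), (115.3, 80.2)]
px [ 34. 196.] rect [ 771.2 -420.6] circ [ 770.4 -417.7] 113.2 sides [(94.2, 107.2), (79.6, 17.2)]
{'tcp': [0.5385, -0.3837, 0.1489], 'shift': [0.0007, -0.0017, 0.0704], 'yang': 2.9808, 'xang': -1.7316}
```

View pics/c13.png

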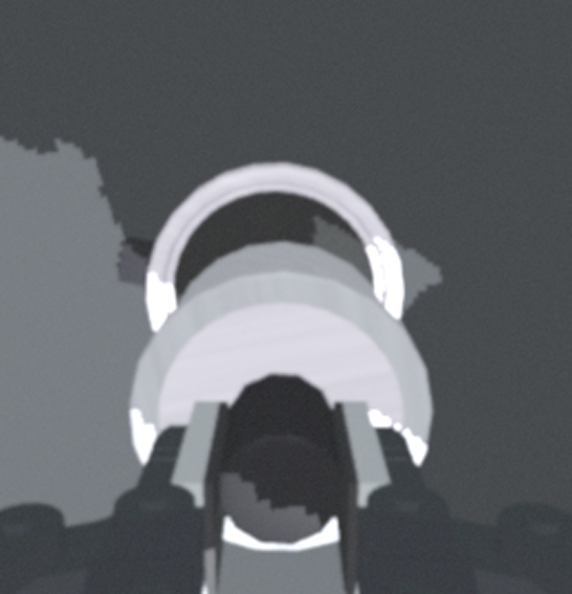

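Ring outer edge: top (276,163), left (148,290), right (403,290) in the crop. Knob top is at about (281,491), the lid's far edge at row 270, and the lid spans columns 132–432.

```bash
python3 - <<'E'
from h import *
from scipy.optimize import least_squares
C=cam("wrist");p,M=tool();im=cv2.imread("pics/w13.png")
g=cv2.cvtColor(im,cv2.COLOR_BGR2GRAY).astype(float)
def t(u,v,z):
    w=p2w(C,(u,v),z);return (M.T@(np.r_[w,p[2]]-p))[:2]
P=[]
for a in np.radians(np.arange(200,341,7)):   # outer ring edge: ray inward, first strong rise
    c=np.array([190+275/2.2,60+290/2.2]);prev=None
    for r in np.arange(85,45,-.5):
        u,v=c+r*np.array([np.cos(a),np.sin(a)]);
        if g[int(round(v)),int(round(u))]>165: P.append(t(u,v,.014));break
P=np.array(P)
f=lambda q:np.hypot(P[:,0]-q[0],P[:,1]-q[1])-.047
s=least_squares(f,[0,0],loss="soft_l1",f_scale=.001);print("ring",s.x.round(4),f(s.x).std().round(4),len(P))
k=lambda u,v,z:t(190+u/2.2,60+v/2.2,z).round(4)
dz=p[2]-.0705
print("knob",k(281,491,.077+dz),"lid far",k(282,270,.045+dz),"L/R",k(132,410,.045+dz),k(432,410,.045+dz))
E
```

```text
ring [ 0.0009 -0.0008] 0.0004 21
knob [0.0011 0.0012] lid far [0.0352 0.0015] L/R [ 0.0031 -0.0321] [0.003  0.0351]
```

```bash
python3 -m pendant '[[-1,0,-0.002,0.02,0],[-1,0,0,0.02,0],[-1,0,0,0.02,0],[-1,0,0,0.007,0],[-1,0,0,0.0035,0],[-1,0,0,0,0],[-1,0,0,0,0]]'

```

```text
clock: 26.3
tcp_pos: [0.5419, -0.3851, 0.0801]
orientation: [0.0, -0.648, 0.762, -0.001]
wrist_force: [-0.3, -0.8, -5.8]
finger_gap: 0.0218
grip_force: 70.7
```

```bash
python3 -m pendant '[[-1,0,0,0.001,0],[-1,0,0,0.0007,0],[-1,0,0,0,0]]'

```

```text
clock: 26.68
tcp_pos: [0.5419, -0.385, 0.0786]
orientation: [0.0, -0.648, 0.762, -0.001]
wrist_force: [-1.0, 1.6, 2.6]
finger_gap: 0.0216
grip_force: 71.4
```

Contact force shows the pot resting on the floor. Releasing and retreating, then a check from the top camera.

```bash
python3 -m pendant '[[-0.9,0,0,0,0],[-0.6,0,0,0,0],[0,0,0,0,0],[0.6,0,0,0,0],[1,0,0,-0.03,0],[1,0,0,-0.05,0],[1,0,0,-0.06,0],[1,0,0,0,0]]'
python3 -m pendant '[[1,-0.03,0.05,-0.02,0],[1,-0.03,0.05,-0.02,0],[1,-0.03,0.05,0,0],[1,0,0.05,0,0],[1,0,0,0,0]]'
python3 - <<'E'
from h import *
im=env.read_camera("top");cv2.imwrite("pics/top1.png",cv2.resize(np.ascontiguousarray(im[130:280,150:490,::-1]),None,fx=2.35,fy=2.35,interpolation=cv2.INTER_CUBIC))
E
```

```text
clock: 27.68
tcp_pos: [0.5439, -0.3868, 0.2238]
orientation: [0.001, -0.648, 0.762, -0.006]
wrist_force: [0.4, -0.7, 0.4]
finger_gap: 0.0853
grip_force: 0.0
clock: 28.3
tcp_pos: [0.3556, -0.262, 0.2568]
orientation: [-0.0, -0.648, 0.762, 0.001]
wrist_force: [0.7, -0.2, -0.8]
finger_gap: 0.0853
grip_force: 0.0
```

View pics/top1.png

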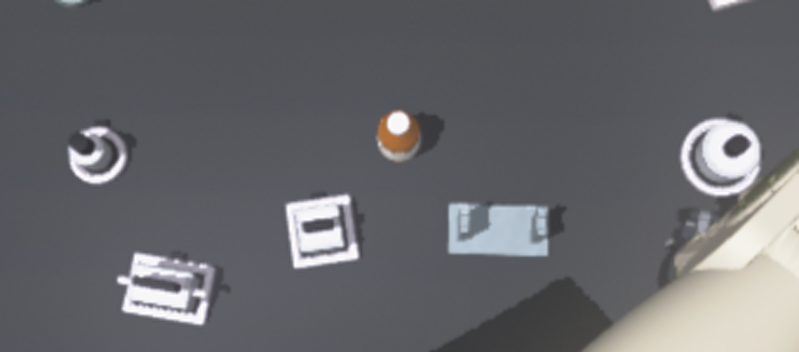

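The picture shows all four vessels inside their lips: small pot (92,152), square (321,229), bucket (169,288), large (731,149, as expected with parallax). The fork is empty and the bottle is unmoved at (399,135).

```bash
python3 -c "
from workcell import env
print(env.hand_in())"
```

```text
the job is handed in; nothing more can be done
None
```

I set all four vessels on their matching seats, released them and left the bottle where it stood, then handed the job in at about 28 s; the hand-in call returned no verdict, but the last top-camera picture showed every vessel inside its lip.

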